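# Put mixed-up test cells back in their own trays

## Robot

A 6-joint arm with a two-finger parallel gripper is mounted at the origin on the work surface. World frame = base frame: x ahead of the robot, y to its left, z up, the work surface at z = 0. Lengths are in m, angles in rad, forces in N, time in s.
With the tool pointing down it reaches from about 0.425 to 0.95 m from the base axis. Payload 3.5 kg.
Tool frame: the origin (TCP) lies midway between the tips of the shut fingers; the grasp point (between the pads) lies 19 mm behind it; z points along the fingers, y is the line along which they close (so a half turn about z gives the same grasp; the last joint's range is limited). The gripper opens to 85 mm and grips with 20 to 120 N. Pads are 22 mm wide; open, the fingers measure 114 mm over their backs; the gripper's body (76 mm by 85 mm) begins 54 mm behind the grasp point. The pads swing forward as they close: fully open they stand 13 mm farther back than shut.
Start: joints at [1.102, 0.286, 1.577, -0, 1.279, -0.15], TCP at [0.212, 0.641, 0.231] pointing down, gripper open.
Joint ranges: [-2.77, 2.77], [-0.9, 2.22], [0.21, 2.48], [-1.53, 4.67], [0.24, 2.81], [-2.84, 2.84]. Speed limits (rad/s): [2.79, 2.79, 3.14, 3.14, 3.14, 3.14].

## Interface

Orientations are given as a unit quaternion [x, y, z, w].
In Python, from plant import ctrl, cams, order gives the robot as it stands.
- The arm moves only by the tool move_arm, never from a script. Its argument "plan" is one flat list of numbers, 7 for each row, row after row: the shift along the world's x, y, z in mm, then the turn, a rotation vector about the world's x, y, z in degrees, then the finger opening in mm, from 0 to 85.4. A call has 1 to 12 rows; each row shifts and turns the commanded pose from where the row before left it; what a row does not reach is not made up. A row lasts 1/10 s, in which the tool goes at most 50 mm and 8.59 degrees, less where a joint would pass 70% of its speed; a pose out of reach is approached as far as the arm can. A call is refused whole if a number of a shift passes 50 or a number of a turn 8.59, either way. A call with a gripper value outside its range is refused whole. The fingers move at their own pace and stop on an object; "newtons" is the grip in N (left out, the last holds). Time passes only in rows, so rows that do not move let the fingers close. It gives the time, the measured TCP pose, the force, the opening and the grip force at its end, in the units of the state.
- ctrl.get_state(): the state, without advancing time (a new reading comes with each control period).
- cams.read_camera(name): name is "scene" or "top" or "wrist"; returns a dict with "color" (480x640x3 uint8, red, green, blue), "fov_y" (degrees; the focal length in pixels is half the picture's height over the tangent of half this angle, whatever the lens; pixels are square), "cx", "cy" (the principal point, pixels), "origin" and "orientation" of the camera in the world; the wrist camera has in their place "T_tool_cam" (4x4, takes a point from camera to tool coordinates, whose origin is the TCP and whose axes are the flange's). Camera axes: x right, y up, looking along -z (the intrinsics and any distortion apply to the point x, -y, -z); pixel columns grow to the right and rows downward; lengths in m; the calibration is good to about 2 mm. A picture is of the moment at which its call begins: read the wrist's pose just before it. There is no depth.
- order.sign_off(): hands the job in; it is judged then, once.
The state is a dict: "time": time; "qpos": joint angles; "dq": joint speeds; "joint_efforts": joint torques, N m; "eef_pos": TCP position; "tcp_rot": TCP orientation; "contact_force": force on the tool from outside, world axes, zero at the start; "wrist_torque": the same for the moment, N m; "opening": opening from 0.0 (shut) to 1.0 (fully open); "finger_force": force on a finger pad.
Only numpy, scipy, OpenCV 4.12 (cv2) and the standard library are available. Lean on these libraries where they do the work, as an engineer would, in place of code of your own. Each camera call takes 0.05 s, during which the arm holds its last target. There are 200 camera calls.

## Task

The three battery test cells stand in one another's trays. Rearrange them so that each stands upright in the middle of the tray with its own outline: the cylindrical cell in the round tray, the rectangular block cell in the rectangular tray, the hexagonal cell in the six-sided tray; on the way, set one cell down and let go of it in the middle of the bare square board, which is empty again at the end. Set the cells down without dropping or tipping them, and leave the glass beaker and the spool where they are.

Things in the scene. Friction and masses are not known exactly. Their poses are not given: they have to be found in the camera images.
- round_cell_mid (a point): Cylindrical battery cell standing upright, grey with a steel band near the top, diameter 32 mm, 68 mm high plus a 2 mm contact button on top. Point at its centre, 34 mm above its underside; z is its axis, up. Loose, about 0.15 kg. At the start it stands in the hexagonal tray.
- block_cell_mid (a point): Rectangular (prismatic) battery cell standing upright, aluminium case 50 mm (its x) by 28 mm (its y) by 68 mm high (z), plus two 2 mm terminals on the black top. Point at its centre, 34 mm above its underside. Grasp it across the 28 mm (along its y). Loose, about 0.22 kg. At the start it stands in the round tray.
- hex_cell_mid (a point): Hexagonal steel test cell standing upright, 40 mm across flats (one pair of flats faces its +y and -y), 46 mm across corners, body 56 mm high with a black band half-way and a brass stud 14 mm wide and 6 mm high on top. Point at the centre of the body, 28 mm above its underside; z up. Loose, about 0.34 kg. At the start it stands in the rectangular tray.
- round_tray_mid (a point): Station tray of round outline, white plastic, fixed to the bench, outer diameter 80 mm, inner 72 mm; floor 6 mm above the bench, 4 mm wide rim reaching 12 mm above the bench. Point at the centre of the floor's upper face. Home of the cylindrical cell.
- rect_tray_mid (a point): Station tray of rectangular outline, white plastic, fixed to the bench, outer 92 mm (its x) by 74 mm (its y), inner 84 by 66 mm; floor 6 mm above the bench, rim reaching 12 mm. Point at the centre of the floor's upper face. Home of the block cell, which may be turned any way in it.
- hex_tray_mid (a point): Station tray of hexagonal outline, white plastic, fixed to the bench, outer 78 mm and inner 70 mm across flats; floor 6 mm above the bench, rim reaching 12 mm. Point at the centre of the floor's upper face. Home of the hexagonal cell, which may be turned any way in it.
- park_board_mid (a point): Bare flat square board, orange-brown, 95 by 95 mm, 6 mm thick, no rim, fixed to the bench. Point at the centre of its upper face. Empty at the start: the free spot for parking a cell.
- beaker_mid (a point): Small open glass beaker, 52 mm across the rim and 60 mm high, loose, standing on the bench among the trays; point half-way up its axis. To be left where it is.
- spool_mid (a point): Flat grey spool of metal strip lying on the bench, diameter 60 mm, 14 mm high, loose; point at its centre. To be left where it is.
Not all that is in view belongs to the job. Leave any brown look-alike of the part that bears block_cell_mid alone. What is shaped like the part that bears round_cell_mid but orange is not meant.

How it is judged:
By the outcome, as a careful person would: the job done as asked, in the order asked, and still so for the second after the job is handed in, with the robot touching nothing.
It also fails if it takes over 99 s, if anything falls off the work surface, if the arm or the gripper's body presses on something with over 40 N, if the wrist force passes 120 N, or if a joint passes its speed limit or range.

## Working session

There is one attempt and no reset: what is moved stays moved. The work goes in short steps, Python scripts to look and compute and a tool call to move; the robot and the scene stay as the last step left them, time stands still between calls to the robot, and variables do not carry over. Pictures are saved under pics/ and viewed, at most 14 in all, crops included, and the job is handed in when it is done.

Besides the shell and the picture viewer there is one more tool, called as a command line: name --argument value ..., lists and objects as JSON in quotes. move_arm: Moves the arm, as the interface text tells. Its arguments: {"type":"object","properties":{"plan":{"type":"array","items":{"type":"number"}},"newtons":{"type":"number"}},"required":["plan"]}

```bash
mkdir -p pics; ls
python3 - <<'E'
from plant import ctrl,cams,order
import cv2
s=ctrl.get_state();print({k:s[k] for k in('time','eef_pos','tcp_rot','opening')})
for n in('scene','top','wrist'):
    c=cams.read_camera(n);cv2.imwrite(f'pics/{n}0.png',c['color'][:,:,::-1]);print(n,{k:v for k,v in c.items() if k!='color'})
E
```

```text
pics
{'time': 0.0, 'eef_pos': array([0.21123293, 0.64039224, 0.22991463]), 'tcp_rot': array([ 1.58722362e-01,  9.87322535e-01, -1.13306856e-03, -3.74748182e-04]), 'opening': 1.002828561023718}
scene {'fov_y': 50.9479561208767, 'cx': 321.64445723263105, 'cy': 246.68198536009788, 'origin': array([ 1.03955825, -0.20564923,  0.63101888]), 'orientation': array([0.31363877, 0.21732405, 0.51284691, 0.76901822])}
top {'fov_y': 45.69630462984668, 'cx': 314.5110109575915, 'cy': 235.40030335030625, 'origin': array([0.44090082, 0.0134511 , 1.04921364]), 'orientation': array([ 0.0329873 , -0.04911828, -0.70539202,  0.70634364])}
wrist {'fov_y': 65.94609477348867, 'cx': 319.5520078467176, 'cy': 234.8093489128176, 'T_tool_cam': array([[ 2.68347671e-04,  9.44291670e-01,  3.29109663e-01,
         8.37104413e-02],
       [ 9.99999924e-01, -1.60516484e-04, -3.54815688e-04,
         4.89080410e-04],
       [-2.82221973e-04,  3.29109733e-01, -9.44291641e-01,
        -1.41732527e-01],
       [ 0.00000000e+00,  0.00000000e+00,  0.00000000e+00,
         1.00000000e+00]])}
```

View pics/top0.png

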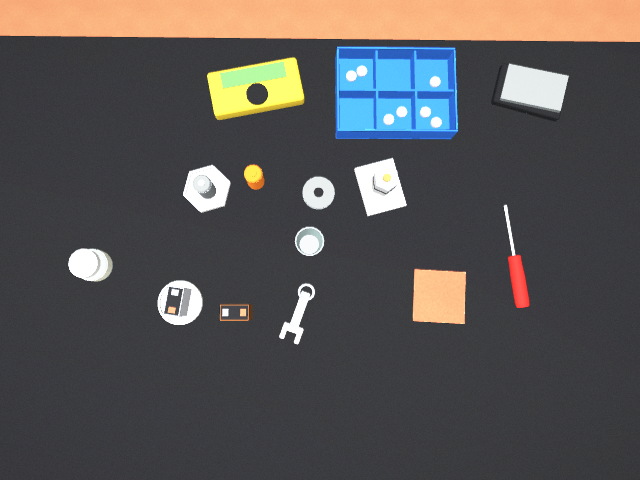

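View pics/scene0.png

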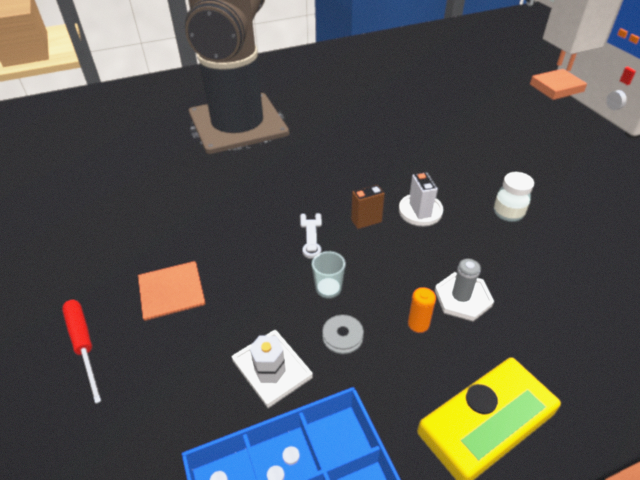

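```bash
cat > h.py <<'E'
import numpy as np,cv2
from plant import ctrl,cams,order
from scipy.spatial.transform import Rotation as R
def pose(n,c,s=None):
    if n=='wrist':
        T=np.eye(4);T[:3,:3]=R.from_quat(s['tcp_rot']).as_matrix();T[:3,3]=s['eef_pos'];T=T@c['T_tool_cam'];return T[:3,:3],T[:3,3]
    return R.from_quat(c['orientation']).as_matrix(),np.array(c['origin'])
def shot(n):
    s=ctrl.get_state();c=cams.read_camera(n);c['Rm'],c['o']=pose(n,c,s);c['f']=240/np.tan(np.radians(c['fov_y']/2));return c
def ray(c,p):
    p=np.atleast_2d(np.array(p,float));d=np.c_[(p[:,0]-c['cx'])/c['f'],-(p[:,1]-c['cy'])/c['f'],-np.ones(len(p))]@c['Rm'].T;return d
def on(c,p,z):
    d=ray(c,p);return c['o']+d*((z-c['o'][2])/d[:,2])[:,None]
def proj(c,P):
    q=(np.atleast_2d(P)-c['o'])@c['Rm'];return np.c_[c['cx']-c['f']*q[:,0]/q[:,2],c['cy']+c['f']*q[:,1]/q[:,2]]
def crop(img,x,y,w,k):return cv2.resize(img[y:y+w,x:x+w],None,fx=k,fy=k,interpolation=cv2.INTER_CUBIC)
E
python3 - <<'E'
from h import *
c=shot('top');im=c['color'][:,:,::-1].copy()
B={'hex':(170,150),'round':(145,268),'rect':(347,150),'board':(405,262)}
C=[crop(im,x,y,72,4) for x,y in B.values()]
cv2.imwrite('pics/m1.png',np.vstack([np.hstack(C[:2]),np.hstack(C[2:])]))
hsv=cv2.cvtColor(im,cv2.COLOR_BGR2HSV)
for n,(x,y) in B.items():
    g=hsv[y:y+72,x:x+72];m=(g[...,2]>150).astype('uint8')
    k=max(cv2.findContours(m,0,2)[0],key=cv2.contourArea);h=cv2.convexHull(k).reshape(-1,2)+[x,y]
    W=on(c,h,.006 if n=='board' else .012)[:,:2].astype('float32')
    r=cv2.minAreaRect(W);e=cv2.minEnclosingCircle(W);print(n,r,e,)
E
```

```text
hex ((0.6491323709487915, 0.18942055106163025), (0.09127718210220337, 0.07811416685581207), 45.03724670410156) ((0.6494172215461731, 0.18913240730762482), 0.04574516788125038)
round ((0.43996676802635193, 0.23270200192928314), (0.07954619079828262, 0.07985855638980865), 45.678123474121094) ((0.4402032494544983, 0.23264962434768677), 0.0407337062060833)
rect ((0.6541455388069153, -0.13156075775623322), (0.09408401697874069, 0.07707609236240387), 15.266149520874023) ((0.6537541151046753, -0.1319158673286438), 0.05914930999279022)
board ((0.45174136757850647, -0.23819348216056824), (0.09558999538421631, 0.09543326497077942), 86.82164764404297) ((0.4518188536167145, -0.23817642033100128), 0.0665775015950203)
```

View pics/m1.png

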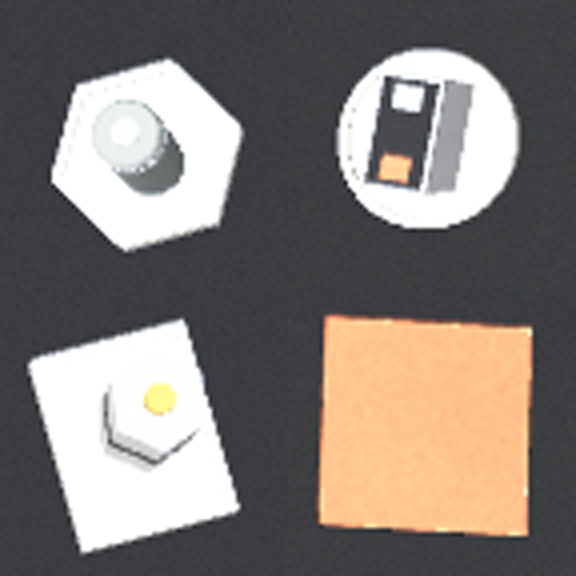

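Candidates: cylindrical – grey (203,187) in the hex tray, not the orange one (254,177) or white jar (90,264); block – silver (175,302) in the round tray, not the brown one (234,312); hex – only (385,180). The crop confirms the grey/silver/steel choices. I move over towards the hex cell, looking on the way.

move_arm --plan '[25,-43,0,0,0,0,85,25,-43,0,0,0,0,85,25,-43,0,0,0,0,85,25,-43,0,0,0,0,85,25,-43,0,0,0,0,85,25,-43,0,0,0,0,85,25,-43,0,0,0,0,85,25,-43,0,0,0,0,85,0,0,0,0,0,0,85,0,0,0,0,0,0,85]'

```text
time: 1.2
eef_pos: [0.412, 0.296, 0.2313]
tcp_rot: [0.16, 0.987, 0.0, -0.0]
contact_force: [-0.3, 0.7, 0.2]
opening: 0.997
finger_force: 0.0
```

Run:
```python
from h import *
c=shot('wrist');cv2.imwrite('pics/w1.png',c['color'][:,:,::-1]);np.save('w1.npy',c,allow_pickle=True)
```

move_arm --plan '[25,-43,0,0,0,0,85,25,-43,0,0,0,0,85,25,-43,0,0,0,0,85,25,-43,0,0,0,0,85,25,-43,0,0,0,0,85,25,-43,0,0,0,0,85,25,-43,0,0,0,0,85,25,-43,0,0,0,0,85,25,-43,0,0,0,0,85,0,0,0,0,0,0,85,0,0,0,0,0,0,85]'

```text
time: 2.35
eef_pos: [0.6368, -0.089, 0.2304]
tcp_rot: [0.158, 0.987, 0.0, -0.001]
contact_force: [-0.2, 0.5, -0.5]
opening: 0.999
finger_force: 0.0
```

Run:
```python
from h import *
c=shot('wrist');cv2.imwrite('pics/w2.png',c['color'][:,:,::-1]);np.save('w2.npy',c,allow_pickle=True)
P=[[.6491,.1894,.012],[.4401,.2327,.012],[.654,-.1317,.012]]
for n in('w1','w2'):print(proj(np.load(n+'.npy',allow_pickle=True).item(),P).round())
```

```text
[[298. 402.]
 [270. 239.]
 [ 70. 466.]]
[[ 608.  116.]
 [ 648. -185.]
 [ 284.  224.]]
```

View pics/w1.png

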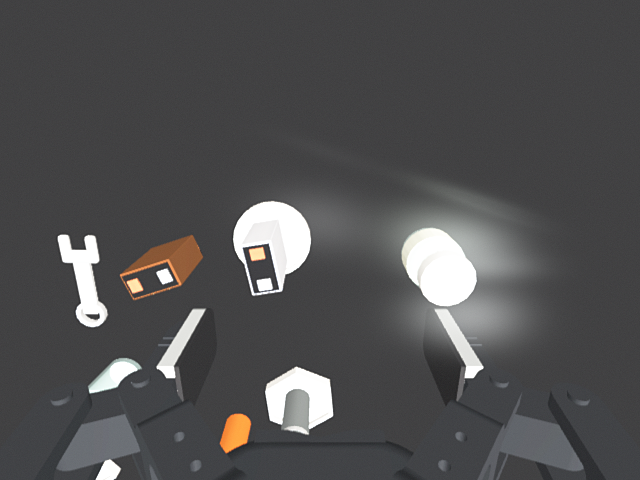

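View pics/w2.png

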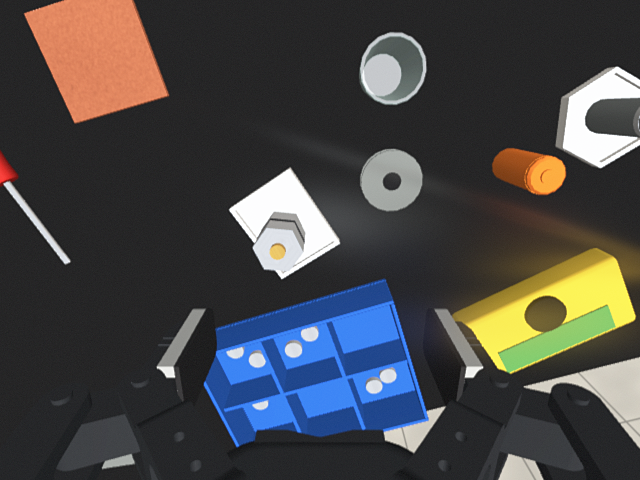

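Run:
```python
from h import *
L=lambda n:np.load(n+'.npy',allow_pickle=True).item()
a=L('w2')['color'][:,:,::-1];b=L('w1')['color'][:,:,::-1]
cv2.imwrite('pics/m2.png',np.hstack([crop(a,245,205,66,6),crop(b,234,220,66,6)]))
c=shot('top')
print('cyl',on(c,[[201.5,182.5]],.076),'block',on(c,[[173.75,301.5]],.074),'hex',on(c,[[387,177.5]],.068), on(L('w2'),[[278,251]],.068))
```

```text
cyl [[0.64621127 0.18694137 0.076     ]] block [[0.44153486 0.22934165 0.074     ]] hex [[ 0.65843985 -0.13664694  0.068     ]] [[ 0.66081932 -0.13476903  0.068     ]]
```

View pics/m2.png

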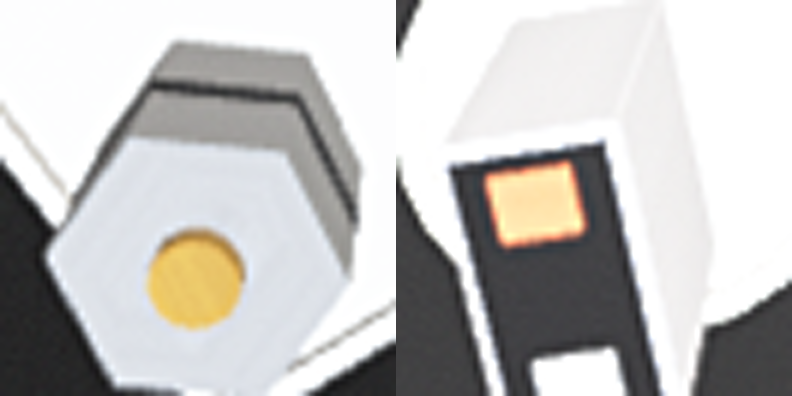

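Run:
```python
from h import *
L=lambda n:np.load(n+'.npy',allow_pickle=True).item()
w2,w1=L('w2'),L('w1')
H=on(w2,np.array([[127,137],[287,151],[350,272],[45,258],[115,387]])/6+[245,205],.062)[:,:2]
print(H,'mid',(H[2]+H[3])/2,(H[1]+H[4])/2,np.linalg.norm(H[2]-H[3]))
ang=lambda v:np.degrees(np.arctan2(v[1],v[0]))%180
print('edge AB',ang(H[1]-H[0]),'BC',ang(H[2]-H[1]),'FC',ang(H[2]-H[3]),'AF',ang(H[3]-H[0]))
B=on(w1,np.array([[607-396,145],[660-396,390],[452-396,168],[490-396,396]])/6+[234,220],.074)[:,:2]
print('block',ang(B[1]-B[0]),ang(B[3]-B[2]))
c=shot('top');T=on(c,np.array([[386,77],[439,86],[420,192],[367,183]])/4+[145-72,268],.074)[:,:2];print(T.mean(0),ang(T[2]-T[1]),ang(T[3]-T[0]))
m=on(w1,[[264.5,285],[257,254]],.076);print('terminals w1',m.mean(0))
s=ctrl.get_state();r=R.from_quat(s['tcp_rot']).as_matrix()[:,1];print('tool y',ang(r),s['eef_pos'],s['qpos'])
```

```text
[[ 0.63899048 -0.13847479]
 [ 0.64838993 -0.11687133]
 [ 0.66938684 -0.11430291]
 [ 0.65296491 -0.15694731]
 [ 0.67599391 -0.15458221]] mid [ 0.66117588 -0.13562511] [ 0.66219192 -0.13572677] 0.045697096503389927
edge AB 66.48662559620085 BC 6.97396295046504 FC 68.93880556878193 AF 127.10743015908125
block 170.5367908776255 166.58694022116282
[0.44138615 0.22932598] 171.33476672704558 171.49417815854667
terminals w1 [0.44544874 0.23110462 0.076     ]
tool y 71.8950957954895 [ 0.63617017 -0.08765836  0.23118533] [-2.94837081e-01  2.15700954e-01  1.66191454e+00  3.57537682e-04
  1.26464703e+00 -1.54975120e+00]
```

w1/w2 show the trays within 2 px of the predictions; the hex cell's stud is at (278,251) in w2, with flats normal to 97.5°. Now the descent on the hex cell.

move_arm --plan '[8,-15,-35,0,0,8.5,85,8,-15,-35,0,0,8.5,85,7,-16,-35,0,0,8.5,85,0,0,-25,0,0,0,85,0,0,-25,0,0,0,85,0,0,-25,0,0,0,85,0,0,-25,0,0,0,85,0,0,-4,0,0,0,85,0,0,0,0,0,0,85,0,0,0,0,0,0,85]' --newtons 50

```text
time: 3.5
eef_pos: [0.6606, -0.1356, 0.0243]
tcp_rot: [-0.064, 0.998, -0.001, 0.001]
contact_force: [-0.1, -0.7, 0.5]
opening: 0.995
finger_force: 0.0
```

move_arm --plan '[0,0,0,0,0,0,30,0,0,0,0,0,0,30,0,0,0,0,0,0,30,0,0,0,0,0,0,30,0,0,0,0,0,0,30,0,0,0,0,0,0,30,0,0,0,0,0,0,30,0,0,0,0,0,0,30]' --newtons 50

```text
time: 4.3
eef_pos: [0.6602, -0.1364, 0.0234]
tcp_rot: [-0.063, 0.998, -0.0, 0.001]
contact_force: [0.8, -0.1, 4.9]
opening: 0.464
finger_force: 51.6
```

move_arm --plan '[0,0,10,0,0,0,30,0,0,30,0,0,0,30,0,0,40,0,0,0,30,-20,-10,0,0,0,0,30,-40,-20,0,0,0,0,30,-40,-20,0,0,0,0,30,-40,-20,0,0,0,0,30,-40,-20,0,0,0,0,30,-28,-12,0,0,0,0,30,0,0,-20,0,0,0,30,0,0,-20,0,0,0,30,0,0,0,0,0,0,30]'

```text
time: 5.5
eef_pos: [0.4483, -0.2358, 0.0587]
tcp_rot: [-0.063, 0.998, 0.003, -0.003]
contact_force: [-0.8, 0.5, -3.6]
opening: 0.458
finger_force: 50.8
```

Run:
```python
from h import *
s=ctrl.get_state();print(s['eef_pos'],s['opening'],s['contact_force'],s['qpos'])
```

```text
[ 0.44826294 -0.23582763  0.05868984] 0.4576199158976894 [-0.8394327   0.5332129  -3.62329072] [-6.84822190e-01  1.40511637e-01  2.09866381e+00 -7.00332646e-05
  9.11347864e-01 -2.38114254e+00]
```

move_arm --plan '[0,-1,0,0,0,0,30,0,0,-12,0,0,0,30,0,0,-12,0,0,0,30,0,0,-8,0,0,0,30,0,0,-3,0,0,0,30,0,0,0,0,0,0,30,0,0,0,0,0,0,30]'

```text
time: 6.2
eef_pos: [0.4517, -0.2391, 0.0274]
tcp_rot: [-0.063, 0.998, -0.0, 0.0]
contact_force: [0.0, 0.2, -3.0]
opening: 0.465
finger_force: 51.0
```

move_arm --plan '[0,0,-2,0,0,0,30,0,0,-1,0,0,0,30,0,0,-1,0,0,0,30,0,0,0,0,0,0,30]'

```text
time: 6.6
eef_pos: [0.4516, -0.2391, 0.0234]
tcp_rot: [-0.063, 0.998, -0.0, 0.0]
contact_force: [-0.4, -0.6, -1.8]
opening: 0.459
finger_force: 51.1
```

move_arm --plan '[0,0,-0.5,0,0,0,30,0,0,-0.5,0,0,0,30,0,0,0,0,0,0,30]'

```text
time: 6.9
eef_pos: [0.4517, -0.2391, 0.0234]
tcp_rot: [-0.063, 0.998, 0.0, -0.0]
contact_force: [-2.9, 2.3, 4.9]
opening: 0.46
finger_force: 52.0
```

move_arm --plan '[0,0,0,0,0,0,44,0,0,0,0,0,0,50,0,0,0,0,0,0,60,0,0,0,0,0,0,85,0,0,0,0,0,0,85,0,0,0,0,0,0,85,0,0,15,0,0,0,85,0,0,40,0,0,0,85,0,0,45,0,0,0,85,8,47,0,0,0,0,85,8,47,0,0,0,0,85]'

```text
time: 8.0
eef_pos: [0.469, -0.1457, 0.1249]
tcp_rot: [-0.061, 0.998, -0.001, 0.002]
contact_force: [0.7, 0.4, -0.5]
opening: 0.993
finger_force: 0.0
```

Run:
```python
from h import *
c=shot('top');im=c['color'][:,:,::-1].copy()
cv2.imwrite('pics/m3.png',crop(im,380,230,120,4))
```

```text
(no output)
```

View pics/m3.png

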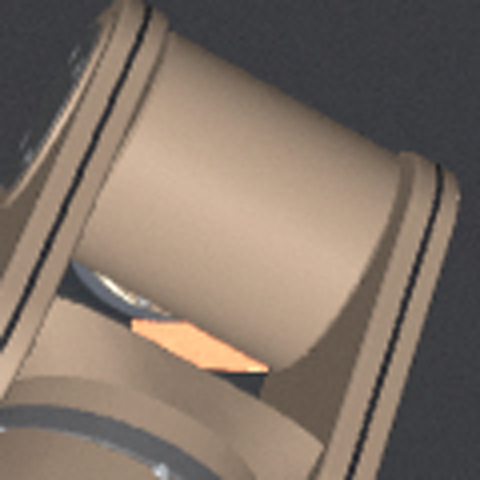

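move_arm --plan '[8,47,10,0,0,-8.4,85,8,47,10,0,0,-8.4,85,4,47,10,0,0,0,85,0,47,10,0,0,0,85,-8,47,10,0,0,0,85,-12,47,10,0,0,0,85,-13,47,10,0,0,0,85,-12,46,10,0,0,0,85,0,0,0,0,0,0,85,0,0,0,0,0,0,85,0,0,0,0,0,0,85]'

```text
time: 9.15
eef_pos: [0.4413, 0.2201, 0.1998]
tcp_rot: [0.069, 0.998, -0.0, -0.0]
contact_force: [-0.1, 0.8, 0.3]
opening: 0.997
finger_force: 0.0
```

Run:
```python
from h import *
c=shot('wrist');np.save('w3.npy',c,allow_pickle=True);t=shot('top')
im=c['color'][:,:,::-1].copy();p=proj(c,[[.443,.230,.074]])[0].astype(int);print(p)
x0,y0=p[0]-60,p[1]-60;print(x0,y0)
cv2.imwrite('pics/m4.png',np.hstack([crop(im,max(x0,0),max(y0,0),120,3),crop(t['color'][:,:,::-1],390,250,90,4)]))
```

```text
[332 223]
272 163
```

View pics/m4.png

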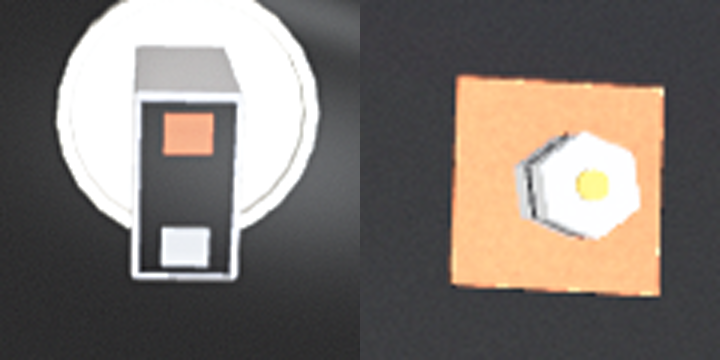

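Run:
```python
from h import *
w=np.load('w3.npy',allow_pickle=True).item();t=shot('top')
ang=lambda v:np.degrees(np.arctan2(v[1],v[0]))%180
B=on(w,np.array([[134,95],[243,96],[237,279],[131,279]])/3+[272,163],.074)[:,:2]
print(B.mean(0),ang(B[2]-B[1]),ang(B[3]-B[0]),ang(B[1]-B[0]),np.linalg.norm(B[2]-B[1]),np.linalg.norm(B[1]-B[0]))
print('stud',on(t,[[448.25,296]],.068));s=ctrl.get_state();print(s['eef_pos'],ang(R.from_quat(s['tcp_rot']).as_matrix()[:,1]))
```

```text
[0.44552991 0.23091451] 171.91450605839083 170.99135809864617 81.52454910693281 0.04864848847988243 0.026823986442536644
stud [[ 0.45096649 -0.23942956  0.068     ]]
[0.4416325  0.21952429 0.19983818] 81.93779704626179
```

move_arm --plan '[2,11,-30,0,0,-0.5,85,0,0,-40,0,0,0,85,0,0,-35,0,0,0,85,0,0,-30,0,0,0,85,0,0,-25,0,0,0,85,0,0,-15,0,0,0,85,0,0,0,0,0,0,85,0,0,0,0,0,0,85]'

```text
time: 10.1
eef_pos: [0.4438, 0.2311, 0.0254]
tcp_rot: [0.074, 0.997, -0.0, -0.0]
contact_force: [-0.3, -0.6, 0.8]
opening: 0.993
finger_force: 0.0
```

move_arm --plan '[0,0,0,0,0,0,15,0,0,0,0,0,0,15,0,0,0,0,0,0,15,0,0,0,0,0,0,15,0,0,0,0,0,0,15,0,0,0,0,0,0,15,0,0,0,0,0,0,15,0,0,0,0,0,0,15,0,0,0,0,0,0,15]'

```text
time: 11.0
eef_pos: [0.444, 0.232, 0.0261]
tcp_rot: [0.073, 0.997, 0.0, 0.0]
contact_force: [-0.5, -0.1, 6.4]
opening: 0.324
finger_force: 50.4
```

move_arm --plan '[0,0,10,0,0,0,15,0,0,35,0,0,0,15,0,0,45,0,0,0,15,10,-18,0,0,0,0,15,23,-40,0,0,0,0,15,23,-40,0,0,0,0,15,23,-40,0,0,0,0,15,23,-40,0,0,0,0,15,23,-40,0,0,0,0,15,23,-40,0,0,0,0,15,23,-40,0,0,0,0,15]'

```text
time: 12.1
eef_pos: [0.6141, -0.0676, 0.1144]
tcp_rot: [0.074, 0.997, 0.0, -0.001]
contact_force: [0.8, 0.9, -1.7]
opening: 0.327
finger_force: 50.0
```

move_arm --plan '[23,-40,0,0,0,0,15,12,-20,0,0,0,0,15,4,-6,0,0,0,0,15,0,0,0,0,0,0,15,0,0,0,0,0,0,15,0,0,0,0,0,0,15]'

```text
time: 12.7
eef_pos: [0.6525, -0.1305, 0.1149]
tcp_rot: [0.073, 0.997, 0.0, -0.001]
contact_force: [-0.1, -0.4, -1.7]
opening: 0.324
finger_force: 50.0
```

move_arm --plan '[1,-1,-15,0,0,0,15,0,0,-25,0,0,0,15,0,0,-20,0,0,0,15,0,0,-15,0,0,0,15,0,0,-8,0,0,0,15,0,0,-3,0,0,0,15,0,0,-1,0,0,0,15,0,0,0,0,0,0,15,0,0,0,0,0,0,15]'

```text
time: 13.6
eef_pos: [0.6552, -0.1335, 0.0296]
tcp_rot: [0.074, 0.997, -0.0, 0.001]
contact_force: [-0.9, 0.2, -2.5]
opening: 0.322
finger_force: 50.0
```

move_arm --plan '[0,0,-1,0,0,0,15,0,0,-1,0,0,0,15,0,0,0,0,0,0,15]'

```text
time: 13.9
eef_pos: [0.6543, -0.1332, 0.0264]
tcp_rot: [0.074, 0.997, -0.0, -0.0]
contact_force: [0.5, -0.4, -2.1]
opening: 0.32
finger_force: 50.0
```

move_arm --plan '[0,1,-0.5,0,0,0,15,0,0,-0.5,0,0,0,15,0,0,0,0,0,0,15]'

```text
time: 14.2
eef_pos: [0.6546, -0.1325, 0.0262]
tcp_rot: [0.073, 0.997, -0.0, 0.0]
contact_force: [-2.4, -1.0, 2.4]
opening: 0.316
finger_force: 50.5
```

move_arm --plan '[0,0,0,0,0,0,33,0,0,0,0,0,0,42,0,0,0,0,0,0,60,0,0,0,0,0,0,85,0,0,0,0,0,0,85,0,0,0,0,0,0,85,0,0,15,0,0,0,85,0,0,40,0,0,0,85,0,0,45,0,0,0,85,-1,40,10,0,0,0,85,-1,40,10,0,0,-8.5,85,-1,40,10,0,0,-8.5,85]'

```text
time: 15.4
eef_pos: [0.6517, -0.0113, 0.1579]
tcp_rot: [0.224, 0.975, 0.0, 0.001]
contact_force: [-0.1, 0.0, -1.2]
opening: 0.99
finger_force: 0.0
```

move_arm --plan '[-1,40,10,0,0,-8.5,85,-1,40,10,0,0,-8.5,85,-1,40,10,0,0,0,85,-1,40,10,0,0,0,85,-1,38,0,0,0,0,85,0,0,0,0,0,0,85,0,0,0,0,0,0,85]'

```text
time: 16.1
eef_pos: [0.6463, 0.1865, 0.1964]
tcp_rot: [0.361, 0.933, -0.0, 0.001]
contact_force: [-0.3, -0.1, -0.4]
opening: 0.996
finger_force: 0.0
```

Run:
```python
from h import *
c=shot('wrist');np.save('w4.npy',c,allow_pickle=True);t=shot('top')
im=c['color'][:,:,::-1].copy();p=proj(c,[[.646,.187,.074]])[0].astype(int);print(p)
x0,y0=p[0]-60,p[1]-60;print(x0,y0,ctrl.get_state()['eef_pos'])
cv2.imwrite('pics/m5.png',np.hstack([crop(im,max(x0,0),max(y0,0),120,3),crop(t['color'][:,:,::-1],335,135,90,4)]))
```

```text
[318 223]
258 163 [0.64643237 0.18488553 0.19574857]
```

View pics/m5.png

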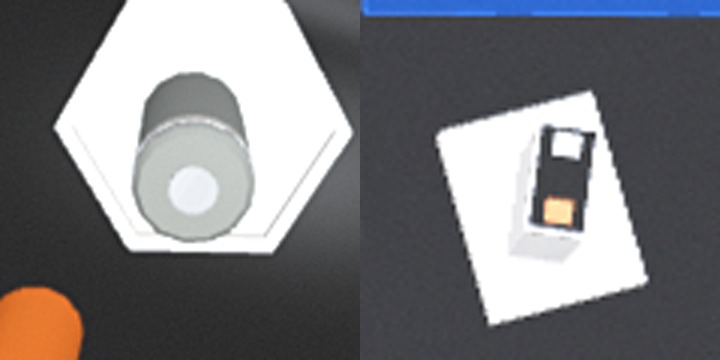

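Run:
```python
from h import *
w=np.load('w4.npy',allow_pickle=True).item();t=shot('top')
print('cyl',on(w,[[322.3,226.3]],.076),on(t,[[201.5,182.5]],.076),'block',on(t,[[385.5,179.6]],.074))
```

```text
cyl [[0.64891861 0.18840013 0.076     ]] [[0.64621127 0.18694137 0.076     ]] block [[ 0.65335334 -0.1330415   0.074     ]]
```

move_arm --plan '[1,2,-30,0,0,0,85,0,0,-40,0,0,0,85,0,0,-35,0,0,0,85,0,0,-30,0,0,0,85,0,0,-22,0,0,0,85,0,0,-13,0,0,0,85,0,0,0,0,0,0,85,0,0,0,0,0,0,85]'

```text
time: 17.05
eef_pos: [0.6482, 0.1872, 0.0263]
tcp_rot: [0.362, 0.932, 0.0, 0.001]
contact_force: [0.3, 0.1, 0.8]
opening: 0.994
finger_force: 0.0
```

move_arm --plan '[0,0,0,0,0,0,20,0,0,0,0,0,0,20,0,0,0,0,0,0,20,0,0,0,0,0,0,20,0,0,0,0,0,0,20,0,0,0,0,0,0,20,0,0,0,0,0,0,20,0,0,0,0,0,0,20,0,0,0,0,0,0,20]'

```text
time: 17.95
eef_pos: [0.648, 0.1879, 0.0264]
tcp_rot: [0.362, 0.932, 0.0, 0.001]
contact_force: [-1.1, -0.7, 5.7]
opening: 0.361
finger_force: 49.9
```

move_arm --plan '[0,0,10,0,0,0,20,0,0,30,0,0,0,20,0,0,40,0,0,0,20,-20,4,0,0,0,0,20,-40,9,0,0,0,0,20,-40,9,0,0,0,0,20,-40,9,0,0,0,0,20,-40,9,0,0,0,0,20,-20,4,0,0,0,0,20,-8,1,0,0,0,0,20,0,0,0,0,0,0,20,0,0,0,0,0,0,20]'

```text
time: 19.15
eef_pos: [0.4405, 0.2327, 0.1057]
tcp_rot: [0.362, 0.932, 0.0, 0.001]
contact_force: [0.5, 0.4, -1.6]
opening: 0.359
finger_force: 49.8
```

move_arm --plan '[0,0,-15,0,0,0,20,0,0,-25,0,0,0,20,0,0,-20,0,0,0,20,0,0,-12,0,0,0,20,0,0,-4,0,0,0,20,0,0,0,0,0,0,20,0,0,0,0,0,0,20]'

```text
time: 19.85
eef_pos: [0.4405, 0.233, 0.0303]
tcp_rot: [0.362, 0.932, 0.001, 0.001]
contact_force: [1.1, 0.2, -1.2]
opening: 0.357
finger_force: 49.8
```

move_arm --plan '[0,0,-2,0,0,0,20,0,0,-1,0,0,0,20,0,0,-1,0,0,0,20,0,0,0,0,0,0,20]'

```text
time: 20.25
eef_pos: [0.4398, 0.233, 0.0263]
tcp_rot: [0.362, 0.932, 0.0, 0.0]
contact_force: [-2.8, -1.7, 4.9]
opening: 0.359
finger_force: 50.4
```

move_arm --plan '[0,0,0,0,0,0,37,0,0,0,0,0,0,45,0,0,0,0,0,0,60,0,0,0,0,0,0,85,0,0,0,0,0,0,85,0,0,0,0,0,0,85,0,0,15,0,0,0,85,0,0,40,0,0,0,85,0,0,45,0,0,0,85,0,0,20,0,0,0,85,10,-40,0,0,0,0,85,10,-40,0,0,0,0,85]'

```text
time: 21.45
eef_pos: [0.4601, 0.1527, 0.1469]
tcp_rot: [0.36, 0.933, 0.001, 0.001]
contact_force: [1.2, -0.9, -0.3]
opening: 0.996
finger_force: 0.0
```

move_arm --plan '[8,-40,0,0,0,0,85,6,-40,0,0,0,0,85,0,-40,0,0,0,0,85,0,-40,0,0,0,8.3,85,-4,-40,0,0,0,8.3,85,-6,-40,0,0,0,8.3,85,-6,-40,0,0,0,8.3,85,-4,-40,0,0,0,8.3,85,-2,-40,0,0,0,8.3,85,0,-32,0,0,0,0,85,0,0,0,0,0,0,85,0,0,0,0,0,0,85]'

```text
time: 22.65
eef_pos: [0.4522, -0.2317, 0.1451]
tcp_rot: [-0.049, 0.999, 0.0, -0.0]
contact_force: [0.6, -0.0, -0.3]
opening: 0.993
finger_force: 0.0
```

Run:
```python
from h import *
c=shot('wrist');t=shot('top')
ang=lambda v:np.degrees(np.arctan2(v[1],v[0]))%180
s=ctrl.get_state();print(s['eef_pos'],ang(R.from_quat(s['tcp_rot']).as_matrix()[:,1]),s['qpos'])
im=c['color'][:,:,::-1].copy();p=proj(c,[[.4517,-.239,.068]])[0].astype(int);print(p)
x0,y0=p-60;print(x0,y0);np.save('w5.npy',c,allow_pickle=True)
cv2.imwrite('pics/m6.png',np.hstack([crop(im,max(x0,0),max(y0,0),120,3),crop(t['color'][:,:,::-1],135,255,90,4)]))
```

```text
[ 0.45226389 -0.23045229  0.14500094] 95.78817619455639 [-6.71502344e-01  6.95957236e-03  2.05662261e+00  2.88915997e-04
  1.07909278e+00 -2.34345823e+00]
[308 243]
248 183
```

View pics/m6.png

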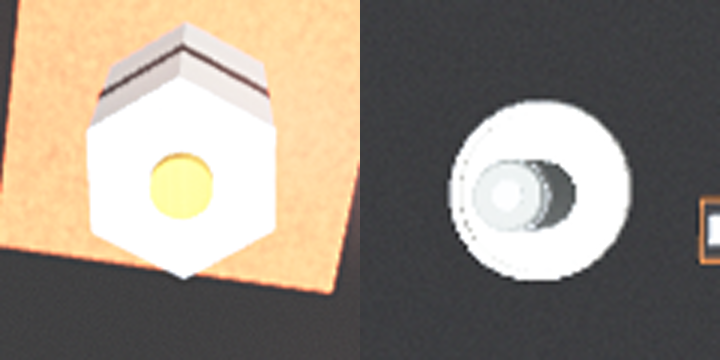

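move_arm --plan '[0,-8,-30,0,0,1.4,85,0,0,-35,0,0,0,85,0,0,-30,0,0,0,85,0,0,-18,0,0,0,85,0,0,-8,0,0,0,85,0,0,0,0,0,0,85,0,0,0,0,0,0,85]'

```text
time: 23.45
eef_pos: [0.4533, -0.2394, 0.0254]
tcp_rot: [-0.063, 0.998, -0.001, 0.001]
contact_force: [-0.1, -0.7, 0.5]
opening: 0.997
finger_force: 0.0
```

move_arm --plan '[0,0,0,0,0,0,30,0,0,0,0,0,0,30,0,0,0,0,0,0,30,0,0,0,0,0,0,30,0,0,0,0,0,0,30,0,0,0,0,0,0,30,0,0,0,0,0,0,30,0,0,0,0,0,0,30]'

```text
time: 24.25
eef_pos: [0.4531, -0.24, 0.0253]
tcp_rot: [-0.062, 0.998, -0.0, 0.001]
contact_force: [-1.3, 1.6, 5.6]
opening: 0.462
finger_force: 51.9
```

Run:
```python
from h import *
t=shot('top');print('cyl',on(t,[[171.75,303.5]],.076))
```

```text
cyl [[0.4381812  0.23216009 0.076     ]]
```

move_arm --plan '[0,0,10,0,0,0,30,0,0,40,0,0,0,30,0,0,45,0,0,0,30,9,20,0,0,0,0,30,18,40,0,0,0,0,30,18,40,0,0,0,0,30,18,40,0,0,0,0,30,18,40,0,0,0,-6,30,18,40,0,0,0,-6,30,18,40,0,0,0,-6,30,18,40,0,0,0,-5,30,18,40,0,0,0,0,30]'

```text
time: 25.5
eef_pos: [0.6048, 0.1023, 0.1183]
tcp_rot: [0.138, 0.99, -0.0, -0.001]
contact_force: [0.6, -0.7, -2.3]
opening: 0.463
finger_force: 51.5
```

move_arm --plan '[18,40,0,0,0,0,30,18,40,0,0,0,0,30,8,9,0,0,0,0,30,0,0,0,0,0,0,30,0,0,0,0,0,0,30,0,0,0,0,0,0,30]'

```text
time: 26.1
eef_pos: [0.6486, 0.188, 0.1187]
tcp_rot: [0.139, 0.99, -0.0, -0.001]
contact_force: [-0.1, 0.8, -2.5]
opening: 0.461
finger_force: 51.7
```

Now lower to about 4 mm above contact.

move_arm --plan '[1,1,-15,0,0,0,30,0,0,-25,0,0,0,30,0,0,-25,0,0,0,30,0,0,-15,0,0,0,30,0,0,-7,0,0,0,30,0,0,-3,0,0,0,30,0,0,0,0,0,0,30,0,0,0,0,0,0,30]'

```text
time: 26.9
eef_pos: [0.6516, 0.1906, 0.0309]
tcp_rot: [0.138, 0.99, 0.0, 0.001]
contact_force: [0.3, 0.0, -1.8]
opening: 0.458
finger_force: 51.7
```

move_arm --plan '[0,0,-1,0,0,0,30,0,0,-1,0,0,0,30,0,0,0,0,0,0,30]'

```text
time: 27.2
eef_pos: [0.6506, 0.1906, 0.0276]
tcp_rot: [0.138, 0.99, 0.0, 0.0]
contact_force: [0.1, -0.2, -2.8]
opening: 0.465
finger_force: 51.7
```

move_arm --plan '[0,-1,-1,0,0,0,30,0,0,-1,0,0,0,30,0,0,-0.5,0,0,0,30,0,0,0,0,0,0,30]'

```text
time: 27.6
eef_pos: [0.6507, 0.1895, 0.0253]
tcp_rot: [0.138, 0.99, -0.0, 0.0]
contact_force: [-1.1, -0.5, 0.8]
opening: 0.462
finger_force: 52.1
```

move_arm --plan '[0,0,-0.3,0,0,0,30,0,0,0,0,0,0,44,0,0,0,0,0,0,50,0,0,0,0,0,0,60,0,0,0,0,0,0,85,0,0,0,0,0,0,85,0,0,0,0,0,0,85,0,0,15,0,0,0,85,0,0,40,0,0,0,85,0,0,45,0,0,0,85,0,0,40,0,0,0,85]'

```text
time: 28.7
eef_pos: [0.6509, 0.1896, 0.168]
tcp_rot: [0.138, 0.99, 0.0, 0.001]
contact_force: [1.4, -0.6, 0.0]
opening: 0.996
finger_force: 0.0
```

move_arm --plan '[-20,40,0,0,0,0,85,-20,40,0,0,0,0,85,-20,40,0,0,0,0,85,-20,40,0,0,0,0,85,-20,40,0,0,0,0,85,-20,40,0,0,0,0,85,-20,40,0,0,0,0,85,-20,40,0,0,0,0,85,-20,40,0,0,0,0,85,-20,40,0,0,0,0,85,-20,40,0,0,0,0,85,0,0,0,0,0,0,85]'

```text
time: 29.9
eef_pos: [0.4267, 0.6342, 0.1658]
tcp_rot: [0.135, 0.991, 0.001, -0.0]
contact_force: [0.6, -0.8, 0.7]
opening: 0.992
finger_force: 0.0
```

Run:
```python
from h import *
t=shot('top')['color'][:,:,::-1];a=cv2.imread('pics/top0.png');print([cv2.absdiff(t,a)[y:y+50,x:x+50].max() for x,y in((285,217),(295,168),(232,155))])
k=[crop(t,x,y,90,3) for x,y in((165,145),(335,135),(135,255),(395,250))]
cv2.imwrite('pics/f2.png',np.hstack([np.vstack([np.hstack(k[:2]),np.hstack(k[2:])])]))
```

```text
[np.uint8(8), np.uint8(8), np.uint8(10)]
```

View pics/f2.png

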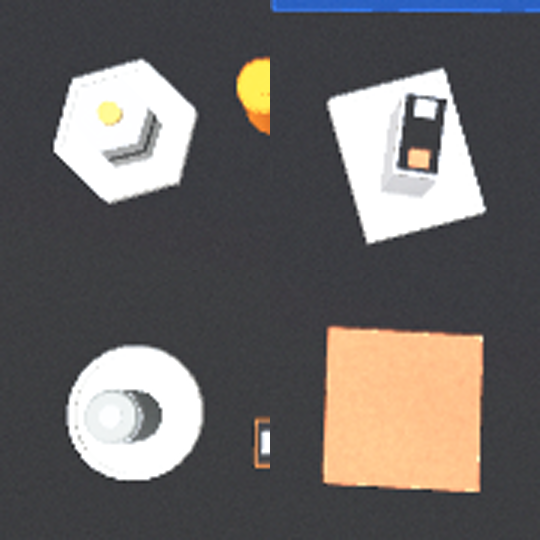

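All cells stand in their own trays, the board is empty, and the beaker, spool and orange look-alike are unchanged. I do a last numeric check of the hex cell before handing in.

Run:
```python
from h import *
p=on(shot('top'),[[201.3,182.7]],.068)[0];print(p)
if np.hypot(p[0]-.6491,p[1]-.1894)<.004: print(order.sign_off())
```

```text
[0.64754196 0.18870697 0.068     ]
the job is handed in; nothing more can be done
None
```

The job is handed in: each cell stands upright in its own tray, within about 2 mm of centre by the top camera; the hex cell was parked on the board on the way, the board is empty again, and the beaker and spool look unmoved in the camera.

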